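Open the strut-lid sample chest and weigh the tall jar

TASK

The aluminium sample chest has no handle, only a lid whose front edge overhangs. Lift this lid steadily, without flinging it, past its balance point so that its gas struts carry it fully open and hold it there by themselves. Then take out the tall jar, keeping it upright, set it gently on the middle of the balance's pan without pressing the pan hard, let go, and leave everything else standing where it is.

Things in the scene. Friction and masses are not known exactly. Their poses are not given: they have to be found in the camera images.
- chest_hinge (a point): middle of the lid's hinge line on the fixed chest; 120 mm above the table. Axes are those of the chest: x runs from the chest's front (robot side) to its back, y along the hinge, z up. The open-topped chest is 170 mm deep (x), 280 mm wide (y), 120 mm high, walls and floor 8 mm thick; its front wall's outer face lies at x = -170 mm from here. The gas struts stand outside its two sides.
- lid_lip (a point): middle of the lower front edge of the chest's lid; moves with the lid. The lid is a flat plate 280 mm wide, 10 mm thick, that reaches 205 mm from the hinge, so its front edge overhangs the front wall by 35 mm and can be hooked from below with closed fingertips that point forward and down at about 45 degrees; there is no other handle. It starts shut, its underside 120 mm above the table.
- lid (a joint): lid angle, rad: 0 shut, 1.75 fully open against its stop (leaning back a little past vertical). Lifting at the front edge takes about 1.5 to 3.5 N plus the drag of the damped hinge (0.45 N m per rad/s). Below a balance angle, which lies between about 0.9 and 1.25 rad depending on the lid's hidden mass, it sinks shut when let go; beyond it the struts carry it to the stop by themselves in about 1 to 2 s.
- tall_jar_center (a point): centre of the wanted jar: white plastic with a screw cap, 50 mm in diameter, 95 mm high, about 0.25 kg; the tallest thing in the chest. It stands upright on the chest floor (8 mm above the table) in one of three places in a row along the chest's y, 80 mm apart, clear of the walls and its neighbours by about 25 mm.
- short_jar_center (a point): centre of the other jar in the chest, same make and diameter, 55 mm high; stays in the chest.
- tin: white box in the chest, 60 x 44 x 50 mm (x, y, z), origin at the centre of its underside; stays in the chest.
- pan_top (a point): centre of the top face of the balance's round steel pan, 120 mm in diameter, 70 mm above the table when empty. The white balance under it is 200 x 200 mm, fixed; its pan lies 15 mm behind the middle.
- pan (a joint): how far the pan is pressed down, m: 0 empty, spring 1000 N/m (the jar alone sinks it 2 to 3 mm), overloaded from 0.008 (8 N), stop at 0.010.
- boat: bystander: small white tray, 55 x 75 x 18 mm, in front of the balance; origin under its centre.
- brush_pot: bystander: clear beaker with brushes, 70 mm wide, 190 mm high, at one side.
- bottle: bystander: clear bottle, 66 mm wide, 160 mm high, at the other side.
- spatula: bystander: spatula 140 mm long lying flat between the chest and the balance. A heavy fixed tub, 118 mm high, stands at the middle of the far edge, and low fixed equipment at both sides of the table.

How it is judged:
By the outcome, as a careful person would: the job done as asked, in the order asked, and still so for the second after the job is handed in, with the robot touching nothing.
It also fails if it takes over 72 s, if anything falls off the work surface, if the arm or the gripper's body presses on something with over 40 N, if the wrist force passes 120 N, or if a joint passes its speed limit or range.

ROBOT

A 6-joint arm with a two-finger parallel gripper is mounted at the origin on the work surface. World frame = base frame: x ahead of the robot, y to its left, z up, the work surface at z = 0. Lengths are in mm, angles in rad, forces in N, time in s.
With the tool pointing down it reaches from about 350 to 775 mm from the base axis. Payload 7.3 kg.
Tool frame: the origin (TCP) lies midway between the tips of the shut fingers; the grasp point (between the pads) lies 19 mm behind it; z points along the fingers, y is the direction in which the jaws open and shut (so a half turn about z gives the same grasp; the last joint's range is limited). The gripper opens to 92 mm and grips with 3 to 60 N. Pads are 19 mm wide; open, the fingers measure 130 mm over their backs; the gripper's body (75 mm by 190 mm) begins 47 mm behind the grasp point.
Start: joints at [-0.146, 0.342, 1.524, -0, 1.275, -0.146], TCP at [525.019, 0.019, 226.741] pointing down, gripper open.
Joint ranges: [-2.53, 2.53], [-0.77, 2.02], [0.04, 2.7], [-1, 4.14], [0.28, 2.66], [-3.11, 3.11]. Speed limits (rad/s): [2.57, 2.57, 3.14, 3.14, 3.14, 3.14].

INTERFACE

Orientations are given as [roll, pitch, yaw] about the fixed x, y, z axes, in that order (R = Rz(yaw) Ry(pitch) Rx(roll)).
In Python, from plant import sensors, imaging, ticket gives the robot as it stands. The module is installed in compiled form; this text tells all that it offers.
- The arm moves only by the tool arm_command, never from a script. Its argument "increments" is one flat list of numbers, 5 for each row, row after row: the closure, from 0 (fully open) to 1 (shut), then the shift along the tool's x, y, z in mm, then the turn about the tool's z in degrees. In form: [hand, dx, dy, dz, spin, hand, dx, dy, dz, spin, ...]. A call has 1 to 20 rows; each row is the pose to reach, as a shift and turn from the pose commanded when the call began, along the tool's axes at that moment; what a row does not reach only later rows make up. A row lasts 1/8 s, in which the tool goes at most 62.5 mm and 10.7 degrees, less where a joint would pass 70% of its speed; a pose out of reach is approached as far as the arm can. A call with a gripper value outside its range is refused whole. The fingers move at their own pace and stop on an object; the grip force is fixed at half the most. Time passes only in rows, so rows that repeat a pose let the fingers close. It gives the time, the measured TCP pose, the force and the opening at its end, in the units of the state.
- sensors.get_obs(): the state, without advancing time (a new reading comes with each control period).
- imaging.capture(name): name is "scene" or "side" or "wrist"; returns the picture (400x640x3 uint8, blue, green, red); there is no depth.
- imaging.calibration(name): a dict with "fx", "fy", "cx", "cy" (pixels), "world_to_cam" (4x4, takes a point from world to camera coordinates); the wrist camera has in their place "hand_eye" (4x4, takes a point from camera to tool coordinates, whose origin is the TCP and whose axes are the flange's). Camera axes: x right, y down, z forward; pixel columns grow to the right and rows downward; lengths in mm; the calibration is good to about 2 mm. The wrist camera is an equidistant fisheye: a pixel r from the principal point sees the ray r / f radians off the axis. A picture is of the moment at which its call begins: read the wrist's pose just before it. calibration takes no time and is no camera call.
- ticket.close_job(): hands the job in, once; it reports no verdict.
The state is a dict: "time": time; "joint_positions": joint angles; "dq": joint speeds; "tau": joint torques, N m; "tool_pos": TCP position; "tcp_rot": TCP orientation; "contact_force": force on the tool from outside, world axes, zero at the start; "moment": the same for the moment, N m; "grip_width": finger opening in mm.
Only numpy, scipy, OpenCV 4.12 (cv2) and the standard library are available. Lean on these libraries where they do the work, as an engineer would, in place of code of your own. Each camera call takes 0.05 s, during which the arm holds its last target. There are 200 camera calls.

## Working session

There is one attempt and no reset: what is moved stays moved. The work goes in short steps, Python scripts to look and compute and a tool call to move; the robot and the scene stay as the last step left them, time stands still between calls to the robot, and variables do not carry over. Pictures are saved under pics/ and viewed, about 8 in all and at most 12, crops included, and the job is handed in when it is done.

Besides the shell and the picture viewer there is one more tool, called after "Emit:" as name(argument=value, ...) on one line, values as JSON. arm_command: Moves the arm, as the interface text tells. Its arguments: {"type":"object","properties":{"increments":{"type":"array","items":{"type":"number"}}},"required":["increments"]}

```bash
mkdir -p pics; python3 - <<'E'
from plant import sensors, imaging
import cv2,numpy as np
np.set_printoptions(precision=4,suppress=True)
print(sensors.get_obs())
for n in("scene","side"):
    cv2.imwrite(f"pics/{n}0.png",imaging.capture(n))
for n in("scene","side","wrist"): print(n,imaging.calibration(n))
E
```

```text
{'time': 0.0, 'joint_positions': array([-0.146 ,  0.3427,  1.525 ,  0.    ,  1.2754, -0.146 ]), 'dq': array([-0.001 , -0.0005, -0.001 , -0.0004, -0.0012,  0.0002]), 'tau': array([  0.0008, -43.1246, -24.422 ,   0.0718,   0.0559,  -0.0001]), 'tool_pos': array([524.5884,   0.0944, 226.0423]), 'tcp_rot': array([-3.14  , -0.0002,  1.5708]), 'contact_force': array([-0.1774, -0.1436, -0.0575]), 'moment': array([-0.0328,  0.0275,  0.0287]), 'grip_width': 91.6648543187851}
scene {'fx': 396.91389361968425, 'fy': 396.91389361968425, 'cx': 316.4783020993516, 'cy': 200.9931788944333, 'world_to_cam': array([[  -0.5931,    0.8051,    0.0083,  356.4883],
       [   0.6647,    0.4954,   -0.5593, -339.089 ],
       [  -0.4544,   -0.3262,   -0.829 , 1485.8246],
       [   0.    ,    0.    ,    0.    ,    1.    ]])}
side {'fx': 482.3723133372928, 'fy': 482.3723133372928, 'cx': 314.89569053414476, 'cy': 199.57268531749193, 'world_to_cam': array([[   0.9642,   -0.2652,   -0.0005, -549.7028],
       [  -0.1431,   -0.5185,   -0.843 ,  163.51  ],
       [   0.2233,    0.8129,   -0.5379, 1486.8046],
       [   0.    ,    0.    ,    0.    ,    1.    ]])}
wrist {'fx': 309.70691628693146, 'fy': 309.70691628693146, 'cx': 320.38891808894306, 'cy': 198.73139023853906, 'hand_eye': array([[  -0.0004,   -0.9683,   -0.2497,   68.232 ],
       [   1.    ,   -0.0004,   -0.0001,    0.6013],
       [   0.    ,   -0.2497,    0.9683, -160.3848],
       [   0.    ,    0.    ,    0.    ,    1.    ]])}
```

View pics/scene0.png

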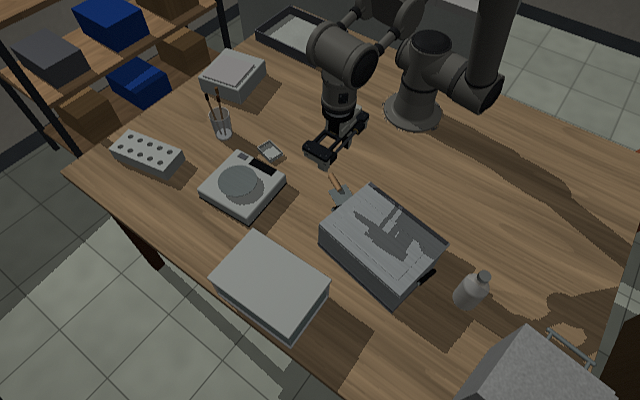

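View pics/side0.png

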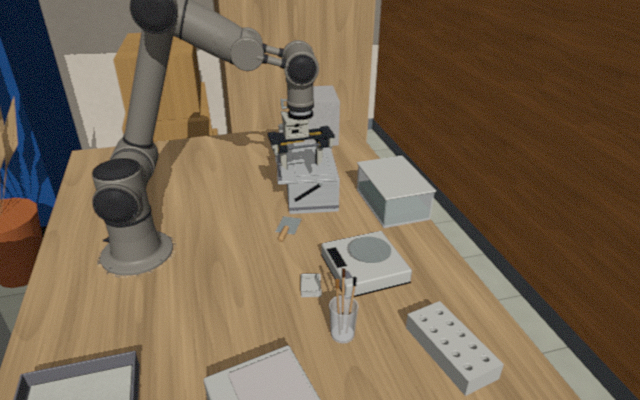

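Scene view: chest lid corners sit near (372,183), (447,240), (393,305) and (320,240); the balance pan is near (240,184). Side view: the pan is near (370,250) and the chest is partly behind the gripper. Next is an enlarged crop.

```bash
cat > h.py <<'E'
import cv2,numpy as np
from plant import sensors,imaging
from scipy.spatial.transform import Rotation as Ro
np.set_printoptions(precision=2,suppress=True)
def ray(n,u,v,obs=None):
    c=imaging.calibration(n); a=np.array([(u-c["cx"])/c["fx"],(v-c["cy"])/c["fy"]])
    if n=="wrist":
        t=np.hypot(*a); d=np.array([*(a/t*np.sin(t)),np.cos(t)]); H=c["hand_eye"]
        R=Ro.from_euler("xyz",obs["tcp_rot"]).as_matrix()
        return R@H[:3,3]+obs["tool_pos"],R@H[:3,:3]@d
    W=c["world_to_cam"]; R=W[:3,:3]
    return -R.T@W[:3,3],R.T@np.array([*a,1])
def at(n,u,v,z,obs=None):
    o,d=ray(n,u,v,obs); return o+d*(z-o[2])/d[2]
def proj(n,p,obs=None):
    c=imaging.calibration(n); 
    if n=="wrist":
        H=c["hand_eye"];R=Ro.from_euler("xyz",obs["tcp_rot"]).as_matrix()
        q=H[:3,:3].T@(R.T@(np.array(p)-obs["tool_pos"])-H[:3,3]); r=np.hypot(q[0],q[1]);t=np.arctan2(r,q[2])
        return np.array([c["cx"]+c["fx"]*t*q[0]/r,c["cy"]+c["fy"]*t*q[1]/r])
    q=c["world_to_cam"]@np.array([*p,1]); return np.array([c["cx"]+c["fx"]*q[0]/q[2],c["cy"]+c["fy"]*q[1]/q[2]])
E
python3 - <<'E'
from h import *
for u,v in[(372,183),(447,240),(393,305),(320,240)]: print(at("scene",u,v,130))
print("pan",at("scene",240,184,70),at("side",370,250,70))
for n,x0,y0 in(("scene",300,165),("side",250,120)):
    im=cv2.imread(f"pics/{n}0.png")
    cv2.imwrite(f"pics/{n}0c.png",cv2.resize(im[y0:y0+150,x0:x0+200],None,fx=4,fy=4,interpolation=cv2.INTER_CUBIC))
E
```

```text
[469.04  98.24 130.  ]
[509.35 352.48 130.  ]
[743.64 327.22 130.  ]
[706.35  87.56 130.  ]
pan [ 669.14 -238.12   70.  ] [ 662.6 -260.6   70. ]
```

View pics/scene0c.png

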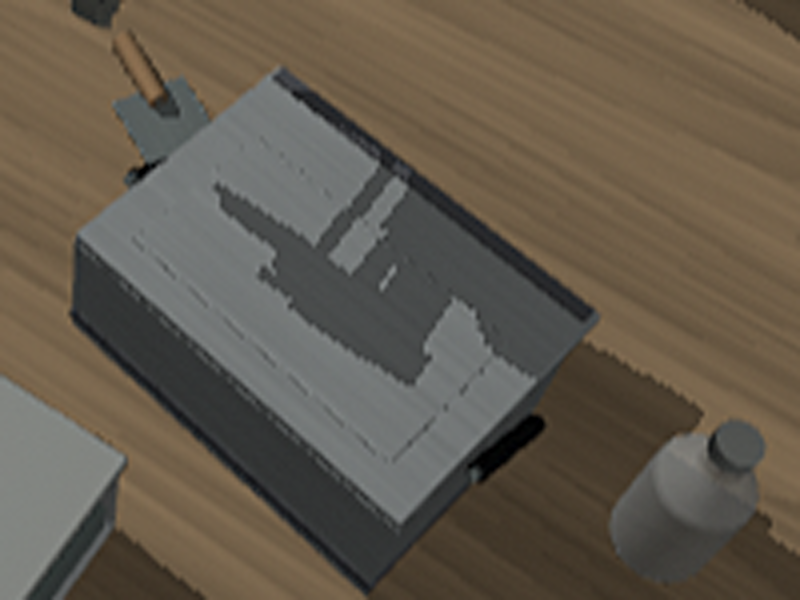

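Crop: the lid's top corners are at (370,182.5) and (449,244.5) in front and at (400,296) and (319.5,224.5) behind. A dark strip runs along the front edge and struts show on both sides.

```bash
python3 - <<'E'
from h import *
P=[at("scene",u,v,130)[:2] for u,v in[(370,182.5),(449.3,244.5),(400,296),(319.5,224.5)]]
for p in P: print(p)
d=lambda i,j:(np.linalg.norm(P[j]-P[i]),np.degrees(np.arctan2(*(P[j]-P[i])[::-1])))
print(d(0,1),d(3,2),d(0,3),d(1,2)); print("bottom back",at("scene",318.5,243.5,0),at("scene",392.5,311.5,0))
E
```

```text
[470.95  92.72]
[517.83 363.11]
[714.58 329.51]
[669.49  59.04]
(np.float64(274.42431654863), np.float64(80.16499458973455)) (np.float64(274.2015289908818), np.float64(80.53680441737816)) (np.float64(201.37783615105036), np.float64(-9.625694367903836)) (np.float64(199.59777152696475), np.float64(-9.68943784495837))
bottom back [660.42  51.12   0.  ] [707.2  329.64   0.  ]
```

View pics/side0c.png

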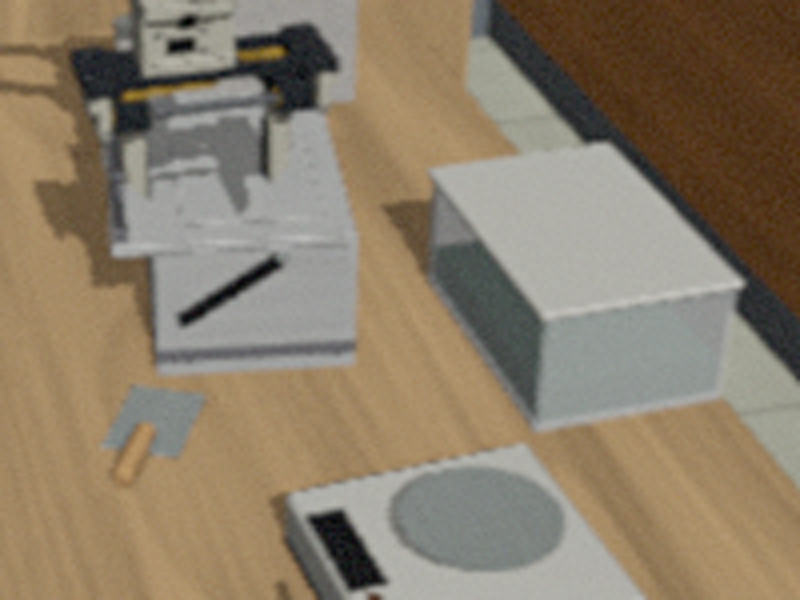

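Both views agree on the chest: its x axis is turned about -9.7°, with the lip middle near (492,228) and the hinge near (694,194). In the side crop the pan centre is at about (369.5,249.5). I'll move in front of the lip with the fingers shut and the jaws along the hinge.

Emit:
arm_command(increments=[1,25,-8,0,-10,1,50,-16,0,-20,1,80,-24,0,-30,1,110,-34,0,-40,1,140,-43,0,-50,1,170,-52,0,-60,1,200,-62,0,-70,1,235,-72,0,-80,1,235,-72,0,-80.3,1,235,-72,0,-80.3,1,235,-72,0,-80.3])

```text
time: 1.48
tool_pos: [453.3, 234.1, 226.6]
tcp_rot: [-3.141, -0.0, 2.97]
contact_force: [0.2, -0.1, 0.3]
grip_width: -0.1
```

```bash
python3 - <<'E'
from h import *
o=sensors.get_obs(); print({k:o[k] for k in("time","tool_pos","tcp_rot","contact_force","grip_width","joint_positions")})
np.save("o1.npy",o,allow_pickle=True)
cv2.imwrite("pics/w1.png",imaging.capture("wrist"))
cx=np.array([.9858,-.168,0]);cy=np.array([.168,.9858,0]);hg=np.array([694.3,193.9,120])
for y in(-140,0,140): print(y,proj("wrist",hg-205*cx+y*cy+[0,0,10],o))
E
```

```text
{'time': 1.475, 'tool_pos': array([453.3 , 234.15, 226.61]), 'tcp_rot': array([-3.14, -0.  ,  2.97]), 'contact_force': array([ 0.2 , -0.13,  0.26]), 'grip_width': -0.08202409287502212, 'joint_positions': array([ 0.33,  0.32,  1.56, -0.  ,  1.26, -1.07])}
-140 [175.09 238.8 ]
0 [319.87 241.53]
140 [464.92 237.94]
```

View pics/w1.png

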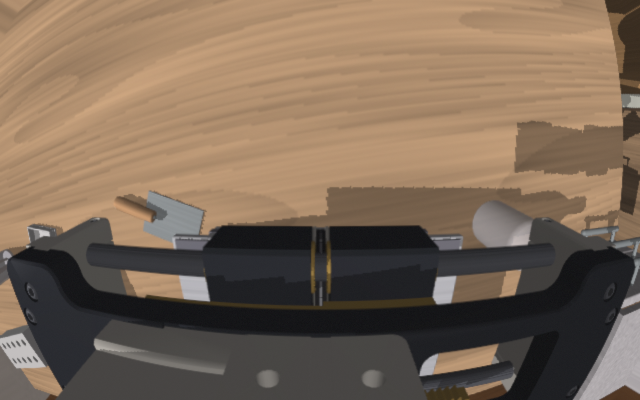

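The lip's ends show at about (174,238) and (463,237), within 2 px of prediction. Descending now and closing up to the edge.

Emit:
arm_command(increments=[1,0,0,30,0,1,0,0,60,0,1,0,0,90,0,1,0,0,119,0,1,-10,0,119,0,1,-20,0,119,0,1,-24,0,119,0,1,-26,0,119,0,1,-28,0,119,0,1,-28,0,119,0])

```text
time: 2.78
tool_pos: [477.7, 231.0, 108.4]
tcp_rot: [-3.141, -0.006, 2.972]
contact_force: [-12.2, 3.6, 6.9]
grip_width: 0.6
```

Emit:
arm_command(increments=[1,-1,0,0,0,1,-2,0,0,0,1,-2,0,0,0])

```text
time: 3.15
tool_pos: [477.7, 231.0, 108.1]
tcp_rot: [-3.141, -0.01, 2.972]
contact_force: [-18.1, 5.4, 9.9]
grip_width: 0.6
```

In contact at about 19 N, with friction engaged. The tool can't be tilted through this interface, so I'll raise the edge along its arc, holding the inward push and the friction, and check how it goes.

Emit:
arm_command(increments=[1,-0.1,0,-3,0,1,-0.1,0,-6,0,1,-0.4,0,-12,0,1,-0.8,0,-18,0,1,-1.4,0,-24,0,1,-2.2,0,-30,0,1,-2.2,0,-30,0])

```text
time: 4.03
tool_pos: [480.0, 230.5, 137.3]
tcp_rot: [-3.14, -0.01, 2.973]
contact_force: [-14.8, 5.8, -0.3]
grip_width: 0.5
```

```bash
python3 - <<'E'
from h import *
o=sensors.get_obs(); print(o["tool_pos"],o["contact_force"],o["moment"])
a=imaging.capture("side"); b=imaging.capture("scene")
cv2.imwrite("pics/s2.png",cv2.resize(np.hstack([a[90:240,240:370],b[110:310,300:470][:150]]),None,fx=2.6,fy=2.6))
E
```

```text
[479.96 230.53 137.27] [-14.83   5.85  -0.32] [1.02 2.35 0.03]
```

View pics/s2.png

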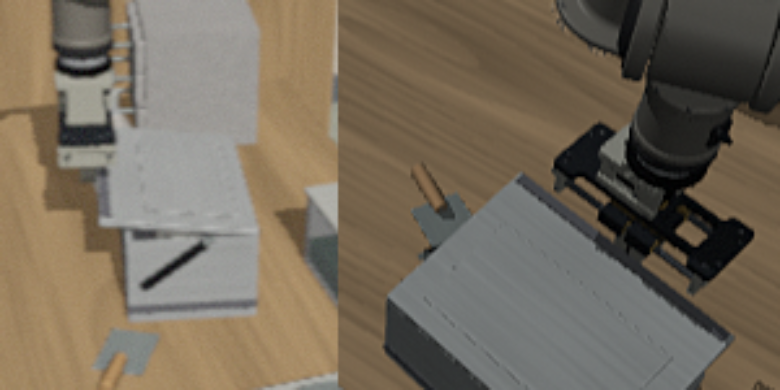

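The picture shows the lid raised, with a gap along its side and the fingers on the edge at about (640,250) in the right half. The lift works, so I'll continue along the arc.

Emit:
arm_command(increments=[1,-1,0,-5.8,0,1,-2.2,0,-11.6,0,1,-3.2,0,-17.5,0,1,-4.5,0,-23.4,0,1,-6,0,-29.3,0,1,-7.6,0,-35,0,1,-9.4,0,-40.8,0,1,-11.3,0,-46.5,0,1,-13.4,0,-52.2,0,1,-15.8,0,-57.8,0,1,-18.3,0,-63.3,0,1,-21,0,-68.7,0,1,-23.9,0,-74.1,0,1,-26.9,0,-79.3,0,1,-30.1,0,-84.5,0,1,-30.1,0,-84.5,0])

```text
time: 6.12
tool_pos: [513.0, 224.9, 223.5]
tcp_rot: [3.141, -0.002, 2.973]
contact_force: [-8.2, 1.1, 2.9]
grip_width: -0.0
```

No slip: the TCP's motion matches a lid angle of 0.60 rad. Continuing to about 1.2 rad.

Emit:
arm_command(increments=[1,-4.6,0,-6.7,0,1,-9.4,0,-13.3,0,1,-14.5,0,-19.6,0,1,-19.8,0,-25.8,0,1,-25.5,0,-31.6,0,1,-31.4,0,-37.3,0,1,-37.5,0,-42.4,0,1,-43.8,0,-47.4,0,1,-50.4,0,-52,0,1,-57.2,0,-56,0,1,-64.1,0,-60,0,1,-71.3,0,-63.5,0,1,-78.5,0,-67,0,1,-85.9,0,-70,0,1,-93.5,0,-73,0,1,-93.5,0,-73,0])

```text
time: 8.12
tool_pos: [607.4, 208.5, 295.1]
tcp_rot: [-3.142, 0.001, 2.972]
contact_force: [-0.2, 0.6, -0.7]
grip_width: 0.2
```

```bash
python3 - <<'E'
from h import *
a=imaging.capture("side"); b=imaging.capture("scene")
cv2.imwrite("pics/s3.png",cv2.resize(np.hstack([a[60:240,240:400],b[60:240,300:460]]),None,fx=2.5,fy=2.5))
E
```

```text
(no output)
```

View pics/s3.png

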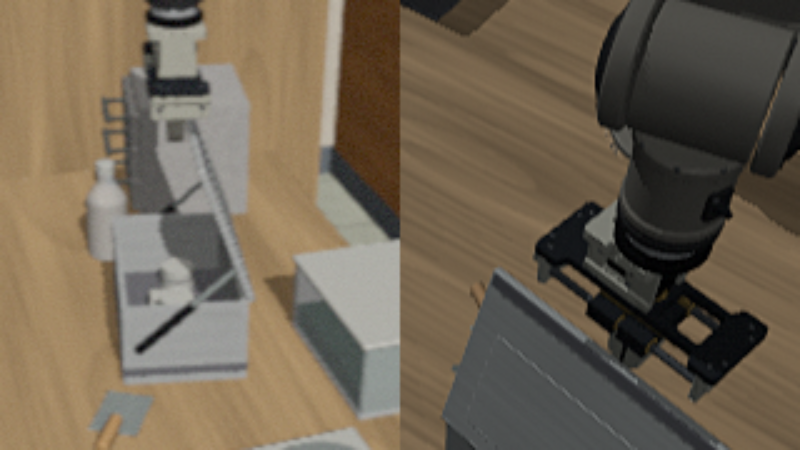

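The lid stands at about 1.2 rad and the force has dropped to zero. I'll follow a little further in case it lingers at the balance point, then wait.

Emit:
arm_command(increments=[1,-7,0,-1,0,1,-14,0,-2,0,1,-21,0,-3,0,1,-21,0,-3,0,1,-21,0,-3,0,1,-10,0,-3,0,1,5,0,-3,0,1,20,0,-3,0,1,35,0,-3,0,0,50,0,-3,0,0,50,0,-3,0,0,50,0,-3,0])

```text
time: 9.72
tool_pos: [557.4, 217.2, 298.5]
tcp_rot: [3.141, 0.001, 2.972]
contact_force: [1.0, -0.1, 0.6]
grip_width: 25.7
```

```bash
python3 - <<'E'
from h import *
o=sensors.get_obs(); print(o["time"],o["tool_pos"],o["tcp_rot"],o["contact_force"],o["grip_width"])
np.save("o4.npy",o,allow_pickle=True)
w=imaging.capture("wrist");a=imaging.capture("side");b=imaging.capture("scene")
for n,i in(("w",w),("a",a),("b",b)): cv2.imwrite(f"pics/4{n}.png",i)
m=np.zeros((600,800,3),np.uint8)
m[:400,:640]=w; m[400:,:320]=cv2.resize(a,(320,200)); m[400:,320:640]=cv2.resize(b,(320,200))
c=cv2.resize(a[60:240,260:340],None,fx=2,fy=2); m[:360,640:]=c
cv2.imwrite("pics/4.png",m)
E
```

```text
9.725 [557.36 217.22 298.54] [3.14 0.   2.97] [ 1.01 -0.14  0.59] 25.71918719651874
```

View pics/4.png

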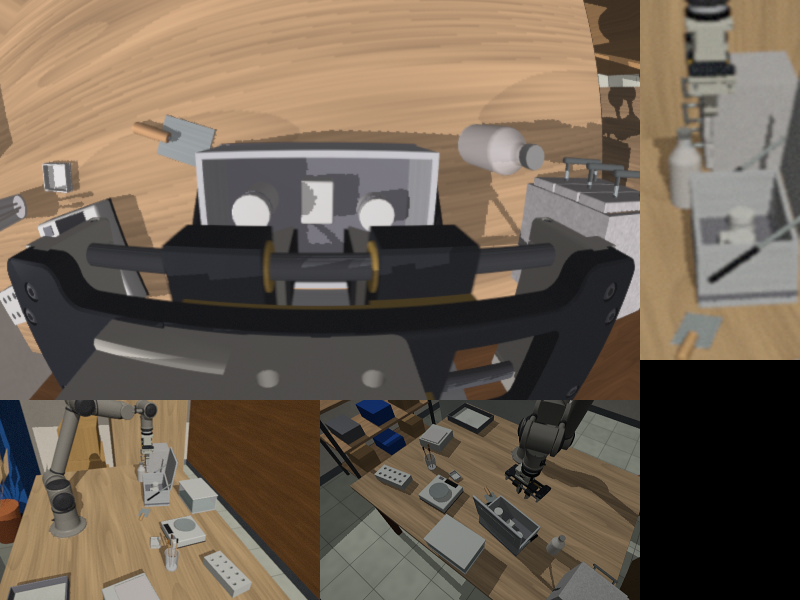

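Wrist view: the lid is open. A jar is at (252,210), the tin at (318,201) and another jar at (377,213); the left one looks larger. I'll check that against predictions.

```bash
python3 - <<'E'
from h import *
o=np.load("o4.npy",allow_pickle=True).item()
cx=np.array([.9858,-.168,0]);cy=np.array([.168,.9858,0]);hg=np.array([694.3,193.9,0])
for y in(-80,80):
  for z in(103,63):
    q=hg-85*cx+y*cy+[0,0,z]; print(y,z,q,"w",proj("wrist",q,o),"r",[proj("wrist",q+25*d,o) for d in(cx,-cx,cy,-cy)],"scene",proj("scene",q))
w=cv2.imread("pics/4w.png");b=cv2.imread("pics/4b.png")
A=cv2.resize(w[140:240,190:445],(790,310),interpolation=cv2.INTER_CUBIC)
B=cv2.resize(b[150:320,300:460][:, :],None,fx=1.7,fy=1.7,interpolation=cv2.INTER_CUBIC)
P=cv2.resize(b[130:245,180:300],None,fx=2.5,fy=2.5,interpolation=cv2.INTER_CUBIC)
m=np.zeros((600,800,3),np.uint8);m[:310,:790]=A;m[310:310+B.shape[0],:B.shape[1]]=B[:290];m[310:310+P.shape[0],300:300+P.shape[1]]=P
cv2.imwrite("pics/5.png",m); print(B.shape,P.shape)
E
```

```text
-80 103 [597.07 129.32 103.  ] w [254.17 221.1 ] r [array([255.51, 239.92]), array([252.95, 201.49]), array([274.12, 221.26]), array([234.76, 220.89])] scene [355.67 224.45]
-80 63 [597.07 129.32  63.  ] w [260.11 211.66] r [array([261.16, 229.02]), array([259.16, 193.7 ]), array([278.32, 211.73]), array([242.31, 211.56])] scene [354.4  231.68]
80 103 [623.95 287.04 103.  ] w [384.21 221.  ] r [array([382.94, 239.83]), array([385.36, 201.37]), array([403.68, 220.75]), array([364.22, 221.19])] scene [401.18 263.14]
80 63 [623.95 287.04  63.  ] w [378.42 211.56] r [array([377.43, 228.93]), array([379.31, 193.58]), array([396.26, 211.43]), array([360.18, 211.65])] scene [398.4 269.6]
(289, 272, 3) (288, 300, 3)
```

View pics/5.png

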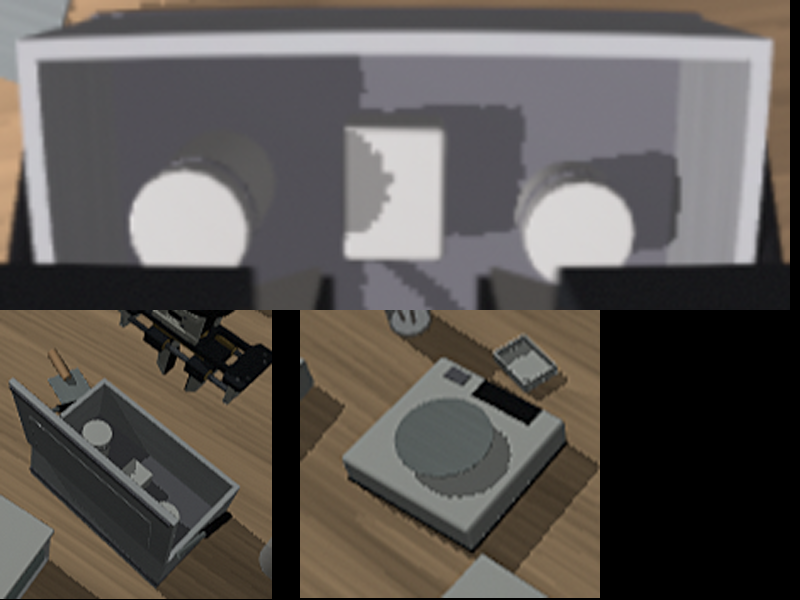

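The left jar has a cap radius of about 19 px against 17.7 px for the right one, which matches z=103 and z=63, so the tall jar is the left one, centred at (251,213.5). The pan's centre in the scene view is at (237.6,180.4).

```bash
python3 - <<'E'
from h import *
o=np.load("o4.npy",allow_pickle=True).item()
cx=np.array([.9858,-.168,0]);cy=np.array([.168,.9858,0]);hg=np.array([694.3,193.9,0])
j=at("wrist",251,213.5,103,o); d=j-hg; print("jar",j,"chest",d@cx,d@cy)
s=at("wrist",376.9,140+237/3.1,63,o); d=s-hg; print("short chest",d@cx,d@cy)
for u,v in[(190+20/3.098,140+40/3.1),(190+772/3.098,140+40/3.1)]: 
    d=at("wrist",u,v,120,o)-hg; print("front rim corner",d@cx,d@cy)
print("pan",at("scene",237.6,180.4,70),at("side",369.5,249.5,70))
print("brush pot base",at("scene",222,137,0),"boat",at("scene",270,152,5))
R=Ro.from_euler("xyz",o["tcp_rot"]).as_matrix(); print("tool delta",R.T@(j-o["tool_pos"]))
E
```

```text
jar [586.85 127.63 103.  ] chest -94.78858799754802 -83.38419549805268
short chest -78.06266105705718 78.25995574568742
front rim corner -172.68190652660456 -141.78765602822844
front rim corner -172.2095304498541 138.44766405624858
pan [ 663.41 -253.22   70.  ] [ 662.04 -258.06   70.  ]
brush pot base [ 522.27 -472.78    0.  ] boat [ 477.3 -288.9    5. ]
tool delta [-44.   -83.38 195.56]
```

Emit:
arm_command(increments=[0.35,-10,-20,0,9,0.35,-20,-40,0,18,0.35,-34,-62,0,28,0.35,-46,-82,0,38,0.35,-46,-82,0,38,0.35,-46,-82,30,38,0.35,-46,-82,60,38,0.35,-46,-82,90,38,0.35,-46,-82,120,38,0.35,-46,-82,150,38,0.35,-46,-82,170,38,0.35,-46,-82,183,38,0.35,-46,-82,183,38,0.35,-46,-82,183,38])

```text
time: 11.62
tool_pos: [589.4, 128.9, 116.2]
tcp_rot: [3.14, 0.001, 2.31]
contact_force: [1.6, -0.7, 0.7]
grip_width: 59.9
```

```bash
python3 - <<'E'
from h import *
o=sensors.get_obs(); print(o["tool_pos"],o["tcp_rot"],o["contact_force"],o["grip_width"])
w=imaging.capture("wrist");a=imaging.capture("side");b=imaging.capture("scene")
A=cv2.resize(w[110:310,160:480],(640,400),interpolation=cv2.INTER_CUBIC)
B=cv2.resize(b[150:270,300:440],None,fx=1.6,fy=1.6); C=cv2.resize(a[90:210,260:370],None,fx=1.6,fy=1.6)
m=np.zeros((600,800,3),np.uint8);m[:400,:640]=A;m[400:592,:224]=B;m[400:592,240:416]=C;cv2.imwrite("pics/6.png",m)
print(proj("wrist",[588.8,128.7,103],o))
E
```

```text
[589.41 128.89 116.18] [3.14 0.   2.31] [ 1.59 -0.7   0.73] 59.86634468633193
[317.23 234.97]
```

View pics/6.png

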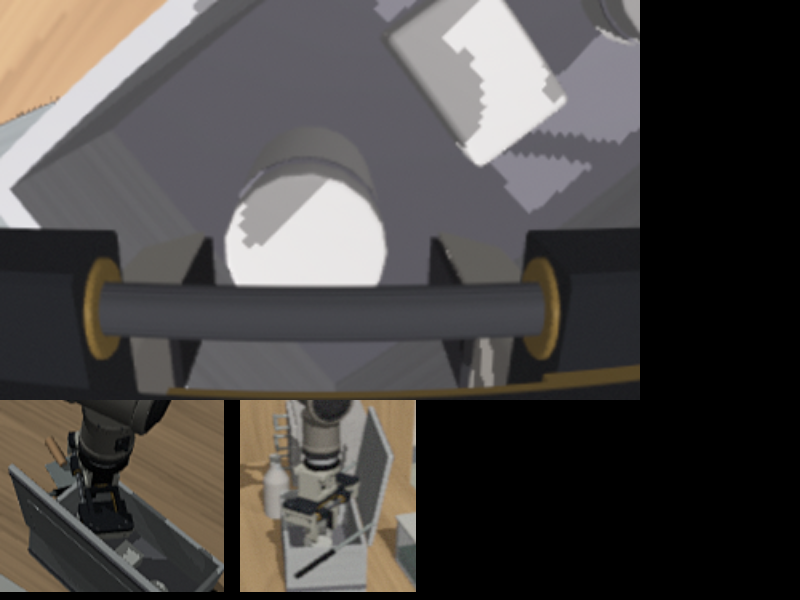

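Jar cap is centred at about (312.8,236) against the predicted (317,235), so the jar lies about 2.5 mm to tool -y. I'll correct for that, descend and grip.

Emit:
arm_command(increments=[0.35,0,-2.5,5,0,0.35,0,-2.5,15,0,0.35,0,-2.5,25,0,0.35,0,-2.5,35,0,0.35,0,-2.5,44,0,0.35,0,-2.5,44,0,0.45,0,-2.5,44,0,0.6,0,-2.5,44,0,0.8,0,-2.5,44,0,1,0,-2.5,44,0,1,0,-2.5,44,0,1,0,-2.5,44,0])

```text
time: 13.28
tool_pos: [587.1, 126.9, 71.6]
tcp_rot: [3.141, 0.0, 2.309]
contact_force: [0.2, -1.2, 2.9]
grip_width: 49.5
```

Emit:
arm_command(increments=[1,0,0,-4,0,1,0,0,-10,0,1,0,0,-20,0,1,0,0,-35,0,1,0,0,-50,0,1,0,0,-70,0,1,0,0,-90,0,1,0,0,-110,0,1,0,0,-130,0,1,0,0,-145,0,1,0,0,-155,0,1,0,0,-160,0,1,0,0,-160,0])

```text
time: 14.9
tool_pos: [586.9, 126.9, 231.2]
tcp_rot: [-3.141, -0.0, 2.309]
contact_force: [0.3, -0.1, -2.3]
grip_width: 49.4
```

```bash
python3 - <<'E'
from h import *
o=sensors.get_obs(); print(o["tool_pos"],o["tcp_rot"],o["contact_force"],o["grip_width"],o["joint_positions"])
R=Ro.from_euler("xyz",o["tcp_rot"]).as_matrix()
for p in([540,60],[560,-100],[663,-255]): print(p,R.T@(np.array([*p,o["tool_pos"][2]])-o["tool_pos"]))
E
```

```text
[586.94 126.91 231.15] [-3.14 -0.    2.31] [ 0.32 -0.08 -2.3 ] 49.4478156307863 [ 0.09  0.48  1.3   0.    1.37 -0.65]
[540, 60] [-17.9  -79.75   0.01]
[560, -100] [-149.71 -172.64    0.01]
[663, -255] [-333.67 -200.76   -0.01]
```

Jar held (2.3 N, 49.4 mm). Carrying it back past the front wall and over to the pan.

Emit:
arm_command(increments=[1,-3,-14,0,0,1,-9,-40,0,0,1,-18,-70,0,0,1,-36,-90,0,0,1,-56,-106,0,0,1,-80,-122,0,0,1,-104,-139,0,0,1,-128,-156,0,0,1,-152,-170,0,0,1,-178,-176,0,0,1,-204,-181,0,0,1,-230,-185,0,0,1,-256,-189,0,0,1,-282,-193,0,0,1,-306,-197,0,0,1,-322,-199,0,0,1,-331,-200.5,0,0,1,-334,-201,0,0,1,-334,-201,0,0])

```text
time: 17.27
tool_pos: [662.8, -255.2, 231.2]
tcp_rot: [-3.142, -0.0, 2.309]
contact_force: [-0.0, -0.4, -3.3]
grip_width: 49.1
```

```bash
python3 - <<'E'
from h import *
o=sensors.get_obs(); print(o["time"],o["tool_pos"],o["tcp_rot"],o["contact_force"],o["grip_width"])
w=imaging.capture("wrist");a=imaging.capture("side");b=imaging.capture("scene")
A=cv2.resize(w[60:310,120:520],(640,400),interpolation=cv2.INTER_CUBIC)
B=cv2.resize(b[100:240,160:320],None,fx=1.4,fy=1.4); C=cv2.resize(a[120:320,290:450],None,fx=3.4,fy=3)
m=np.zeros((600,800,3),np.uint8);m[:400,:400]=cv2.resize(A,(400,400))[:,:];m[400:596,:224]=B;m[:600,400:]=cv2.resize(a[110:350,280:440],(400,600));cv2.imwrite("pics/7.png",m)
c=np.array([*o["tool_pos"][:2],70])
print("pan centre if under tcp: w",proj("wrist",c,o),"side",proj("side",c),"scene",proj("scene",c))
E
```

```text
17.275 [ 662.81 -255.15  231.16] [-3.14 -0.    2.31] [-0.01 -0.41 -3.29] 49.121397318135166
pan centre if under tcp: w [319.09 184.68] side [369.39 248.85] scene [237.26 179.97]
```

View pics/7.png

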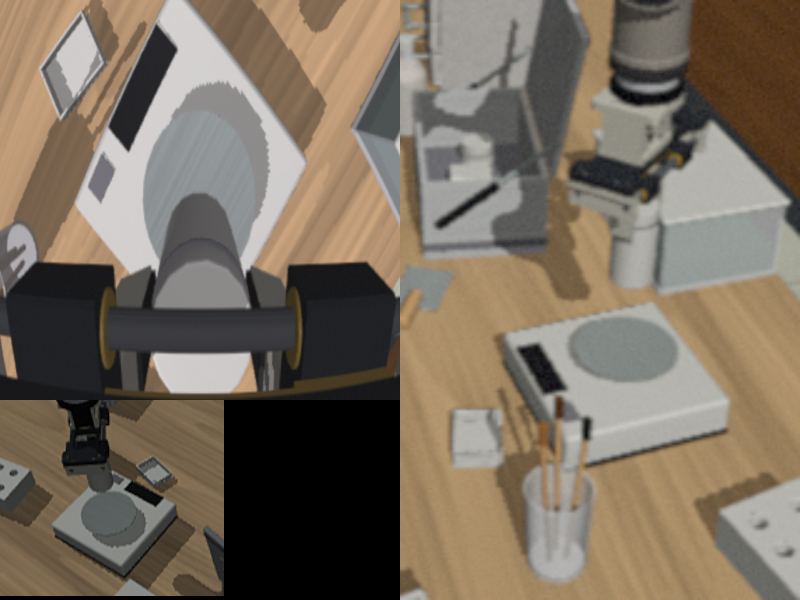

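In the side view the pan's centre is at (369.6,249.6) against a predicted (369.4,248.9), so the jar hangs over the middle. Lowering.

Emit:
arm_command(increments=[1,0,0,10,0,1,0,0,30,0,1,0,0,50,0,1,0,0,68,0,1,0,0,80,0,1,0,0,88,0,1,0,0,93,0,1,0,0,95.5,0,1,0,0,97,0,1,0,0,97,0,1,0,0,97,0])

```text
time: 18.8
tool_pos: [663.2, -255.4, 134.6]
tcp_rot: [3.141, 0.001, 2.309]
contact_force: [-0.1, 0.7, -1.9]
grip_width: 49.4
```

Emit:
arm_command(increments=[1,0,0,0.6,0,1,0,0,1.2,0,1,0,0,1.8,0,1,0,0,1.8,0,1,0,0,1.8,0])

```text
time: 19.42
tool_pos: [663.2, -255.4, 132.6]
tcp_rot: [3.141, 0.0, 2.309]
contact_force: [0.6, 0.5, -1.4]
grip_width: 48.9
```

Emit:
arm_command(increments=[1,0,0,0.5,0,1,0,0,1,0,1,0,0,1,0,1,0,0,1,0])

```text
time: 19.92
tool_pos: [663.2, -255.4, 131.6]
tcp_rot: [3.141, 0.0, 2.309]
contact_force: [0.1, -0.1, -0.1]
grip_width: 49.1
```

The pan now carries the weight (wrist force about 0). Releasing slowly and withdrawing upward.

Emit:
arm_command(increments=[0.45,0,0,0,0,0.42,0,0,0,0,0.38,0,0,0,0,0.32,0,0,0,0,0.3,0,0,0,0,0.3,0,0,0,0,0.3,0,0,-5,0,0.3,0,0,-15,0,0.3,0,0,-30,0,0.3,0,0,-55,0,0.3,0,0,-85,0,0.3,0,0,-115,0,0.3,60,40,-120,0,0.3,100,60,-120,0,0.3,130,80,-120,0,0.3,130,80,-120,0])

```text
time: 21.92
tool_pos: [634.8, -102.7, 253.5]
tcp_rot: [3.14, 0.002, 2.313]
contact_force: [0.0, -0.8, -0.8]
grip_width: 63.9
```

```bash
python3 - <<'E'
from h import *
o=sensors.get_obs(); print(o["time"],o["tool_pos"],o["contact_force"],o["grip_width"])
a=imaging.capture("side");b=imaging.capture("scene")
m=np.zeros((600,800,3),np.uint8);m[:600,:480]=cv2.resize(a[60:360,250:490],(480,600));m[:400,480:]=cv2.resize(b[90:340,160:460],(320,267))[0:267].repeat(1,0)[:267] if 0 else cv2.resize(b[90:340,180:380],(320,400));cv2.imwrite("pics/8.png",m)
for z in(165,70): print(z,"side",proj("side",[663.2,-255.4,z]),"scene",proj("scene",[663.2,-255.4,z]))
E
```

```text
21.925 [ 634.8  -102.69  253.53] [ 0.04 -0.84 -0.83] 63.87495106603878
165 side [371.62 221.9 ] scene [231.87 159.91]
70 side [369.55 248.88] scene [237.12 180.01]
```

View pics/8.png

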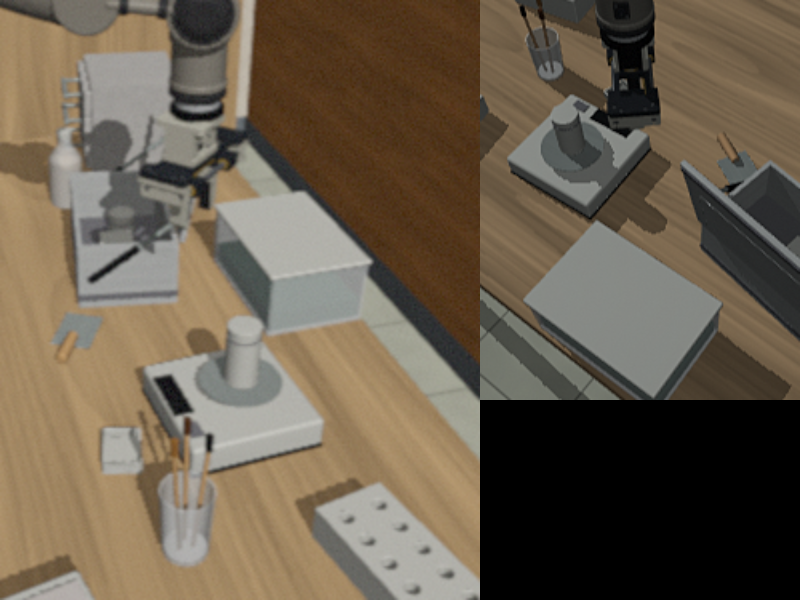

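The jar stands upright in the middle of the pan, top at about (371,223). The lid is open and the bystanders look unmoved. Handing in.

```bash
python3 -c "
from plant import ticket; print(ticket.close_job())"
```

```text
the job is handed in; nothing more can be done
None
```

The lid is open and holding by itself, and the tall jar stands upright on the middle of the balance's pan. I handed the job in at about 22 s of the 72 s.

- **Lid:** the interface cannot tilt the tool, so I could not hook the lip at 45° as described. I pressed the shut, vertical fingertips against the front edge with up to about 19 N and raised it slowly along its arc to about 1.2 rad. The push force fell to zero there, and the struts carried the lid fully open.
- **Jar:** I gripped the tall jar, which stood at the end of the row nearest the balance. I lifted it straight out and lowered it until the wrist force was about 0 before letting go. Judging by how far I lowered it, the pan should have carried only about the jar's own weight; I had no reading of the pan itself.

**Last checks:** the last pictures show the jar upright within 2 px of the pan's centre and the lid still open. The tray, brush pot, bottle and spatula look unmoved. The gripper is clear in free air, with wrist force at about 1 N, which is noise level. In that last picture the gripper partly hides the short jar and the tin; I last saw both clearly in the chest just before the jar was set down. No check failed or disagreed. Early pan readings from the two cameras differed by about 20 mm, but agreed within 5 mm once I re-read the pixels.

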